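# Slide the tall shaker into its bay and swing the keeper bar shut

## Robot

A 6-joint arm with a two-finger parallel gripper is mounted at the origin on the work surface. World frame = base frame: x ahead of the robot, y to its left, z up, the work surface at z = 0. Lengths are in m, angles in degrees, forces in N, time in s.
With the tool pointing down it reaches from about 0.35 to 1 m from the base axis. Payload 7.1 kg.
Tool frame: the origin (TCP) lies between the finger pads; the fingertips stand 17 mm ahead of it and the grasp point (between the pads) lies 2 mm behind it; x points along the fingers, y is the direction in which the jaws open and shut, and the axes are right-handed (so a half turn about x gives the same grasp; the last joint's range is limited). The gripper opens to 85 mm and grips with 20 to 120 N. Pads are 22 mm wide; open, the fingers measure 114 mm over their backs; the gripper's body (76 mm by 85 mm) begins 54 mm behind the grasp point. The pads swing forward as they close: fully open they stand 13 mm farther back than shut.
Start: joints at [67.208, 24.242, 93.386, -0, 62.372, -1.089], TCP at [0.231, 0.581, 0.248] pointing down, gripper open.
Joint ranges: [-172.04, 172.04], [-51.8, 120.97], [4.93, 147.93], [-75.15, 255.16], [6.16, 154.13], [-145.62, 145.62]. Speed limits (degrees/s): [136.94, 136.94, 172.46, 180, 180, 180].

## Interface

Orientations are given as [roll, pitch, yaw] about the fixed x, y, z axes, in that order (R = Rz(yaw) Ry(pitch) Rx(roll)).
In Python, from workcell import ctrl gives the robot as it stands.
- The arm moves only by the tool arm_command, never from a script. Its argument "moves" is a list that holds one entry, the list of rows, each a list of 7 numbers: the turn, a rotation vector about the tool's x, y, z in units of 5 degrees (1.0 is 5 degrees), then the shift along the tool's x, y, z in units of 25 mm (1.0 is 25 mm), then the opening, from 0 (shut) to 1 (fully open). In form: [[[wx, wy, wz, tx, ty, tz, jaw], ...]]. A call has 1 to 12 rows; each row shifts and turns the commanded pose from where the row before left it, along the tool's axes as they then stand; what a row does not reach is not made up. A row lasts 1/10 s, in which the tool goes at most 50 mm and 8.59 degrees, less where a joint would pass 70% of its speed; a pose out of reach is approached as far as the arm can. A call is refused whole if a number of a shift passes 1 or a number of a turn 1, either way. A call with a gripper value outside its range is refused whole. The fingers move at their own pace and stop on an object; "grip_force" is the grip in N (left out, the last holds). Time passes only in rows, so rows that do not move let the fingers close. It gives the time, the measured TCP pose, the force and the opening at its end, in the units of the state.
- ctrl.observe(): the state, without advancing time (a new reading comes with each control period).
- ctrl.grab_frame(name): name is "scene" or "top"; returns a dict with "image" (400x640x3 uint8, blue, green, red), "z_map" (400x640 float32, m along the optical axis (not along the pixel's ray), 0 where there is no reading), "camera_matrix" (3x3 intrinsics, pixels), "dist" ([k1, k2, p1, p2, k3] as OpenCV has them; the pictures are not rectified), "cam_to_world" (4x4, takes a point from camera to world coordinates). Camera axes: x right, y down, z forward; pixel columns grow to the right and rows downward; lengths in m; the calibration is good to about 2 mm. A picture is of the moment at which its call begins.
- ctrl.sign_off(): hands the job in, once; it reports no verdict.
The state is a dict: "clock": time; "joint_positions": joint angles; "joint_velocities": joint speeds; "joint_efforts": joint torques, N m; "position": TCP position; "tool_rot": TCP orientation; "ft_force": force on the tool from outside, world axes, zero at the start; "torque": the same for the moment, N m; "opening": opening from 0.0 (shut) to 1.0 (fully open).
Only numpy, scipy, OpenCV 4.12 (cv2) and the standard library are available. Lean on these libraries where they do the work, as an engineer would, in place of code of your own. Each camera call takes 0.05 s, during which the arm holds its last target.

## Task

Push the tall green glass shaker along the shelf, low on its body so that it slides upright, into the open mouth of the small steel bay until it stands fully inside. Then push the bay's swinging keeper bar fully shut across the mouth behind it. Only push, with the fingers: never tip, lift or carry the shaker, and leave the cup, skewer block, scraper and ash bucket where they are.

Things in the scene. Friction and masses are not known exactly. Their poses are not given: they have to be found in the camera images.
- shaker: Tall round green glass shaker, steel screw-top lid, loose: 186 mm high, 60 mm across from its foot up to 120 mm, narrowing to 52 mm at the lid; about 0.3 to 0.57 kg. Origin: centre of its underside, on the flat white shelf (top at z = 0.018 m). Friction on the shelf 0.48 to 0.72: pushed more than 35 mm above the shelf it may tip. It starts on the bay's mouth side.
- bay: Fixed U of 4 mm dark steel sheet, 35 mm high, on the shelf, which is its floor. Origin: shelf level, mid U. Its +y points out of the open mouth, z up. Side walls: inner faces at x = -42 and +42 mm, up to y = +36. Back wall: inner face at y = -36 mm (shaker against it: its centre at y = -6). Shut bar: inner face at y = +38 (shaker's centre must be at y = +8 or less, anywhere across the width).
- hinge (a point): The keeper bar's upright hinge axis, outside the bay's +x wall at its mouth: x = +52, y = +41 mm in the bay's frame, 23 mm above the shelf (mid-height of the bar). The hinge post has a radius of 8 mm and is 42 mm high.
- bar (a joint): Keeper bar's angle, rad: 0 = shut, pointing along the bay's -x across the mouth; 1.57 = open, along the bay's +y; more = swung past that, away from the mouth. Starts at 1.6 to 2.0; stops at 0 and 2.1. Friction (0.05 N m) holds it where it is left. To shut it, push its outer side (the bay's +x side while it stands open).
- bar_end (a point): Free end of the keeper bar, a flat dark steel bar 6 mm thick and 22 mm high (from 12 to 34 mm above the shelf): 130 mm from the hinge axis, mid-height. When shut, the bar's last 32 mm stick out beyond the bay's -x wall.
- cup: Bystander: stainless basting cup, 72 mm across the rim, 65 mm high. Origin: centre of its underside.
- block: Bystander: wooden skewer block, 75 x 75 x 60 mm, with thin wooden skewers standing up to 160 mm high. Origin: centre of its underside.
- scraper: Bystander: black plastic scraper lying flat, about 195 mm long (x from -113 to +83 mm), 85 mm wide at the blade (+x end), 18 mm high. Origin: on its underside, on its long axis where handle and blade meet; its own x points to the blade.
- bucket: Bystander: tiny steel ash bucket with a hinged lid, shut, 110 mm across, 116 mm high. Origin: centre of its underside.
Things that resemble listed ones, but are neither listed nor needed, are in the scene too. Of the things shaped like the shaker, the green one is meant.

How it is judged:
By the outcome, as a careful person would: the job done as asked, in the order asked, and still so for the second after the job is handed in, with the robot touching nothing.
It also fails if it takes over 67 s, if anything falls off the work surface, if the arm or the gripper's body presses on something with over 40 N, if the wrist force passes 120 N, or if a joint passes its speed limit or range.

## Working session

There is one attempt and no reset: what is moved stays moved. The work goes in short steps, Python scripts to look and compute and a tool call to move; the robot and the scene stay as the last step left them, time stands still between calls to the robot, and variables do not carry over. Pictures are saved under pics/ and viewed, and the job is handed in when it is done.

Besides the shell and the picture viewer there is one more tool, called after "Emit:" as name([rows], argument=value, ...), one row to a line, values as JSON. arm_command: Moves the arm, as the interface text tells. Its arguments: {"type":"object","properties":{"moves":{"type":"array"},"grip_force":{"type":"number"}},"required":["moves"]}

```bash
mkdir -p pics
cat > h.py <<'E'
import numpy as np,cv2,pickle
from workcell import ctrl
def grab(n,f):
    d=ctrl.grab_frame(n); pickle.dump(d,open(f'pics/{f}.pkl','wb')); cv2.imwrite(f'pics/{f}.png',d['image']); return d
def load(f): return pickle.load(open(f'pics/{f}.pkl','rb'))
def ray(d,u,v):
    p=cv2.undistortPoints(np.array([[[u,v]]],float),d['camera_matrix'],d['dist'])[0,0]
    T=d['cam_to_world']; return T[:3,:3]@np.array([p[0],p[1],1]),T[:3,3]
def atz(d,u,v,z):
    r,o=ray(d,u,v); return o+r*(z-o[2])/r[2]
def dep(d,u,v):
    r,o=ray(d,u,v); return o+r*d['z_map'][int(v),int(u)]
def proj(d,P):
    T=np.linalg.inv(d['cam_to_world']); r,_=cv2.Rodrigues(T[:3,:3])
    return cv2.projectPoints(np.array(P,float).reshape(-1,1,3),r,T[:3,3],d['camera_matrix'],d['dist'])[0][:,0]
def crop(d,f,u0,v0,u1,v1,s):
    cv2.imwrite(f'pics/{f}.png',cv2.resize(d['image'][v0:v1,u0:u1],None,fx=s,fy=s,interpolation=cv2.INTER_CUBIC))
E
python3 - <<'E'
from h import *
grab('scene','s0');grab('top','t0');s=ctrl.observe();print(s)
for n in('s0','t0'):
  d=load(n);print(d['cam_to_world'].round(3),d['camera_matrix'].round(1))
E
```

```text
{'clock': 0.1, 'joint_positions': array([ 6.72093809e+01,  2.42795079e+01,  9.34261601e+01, -1.87070810e-03,
        6.23715733e+01, -1.08793702e+00]), 'joint_velocities': array([-0.03773509, -0.06023686, -0.11303595, -0.02990027,  0.07842345,
        0.06661311]), 'joint_efforts': array([ 1.35663695e-04, -5.58425975e+01, -2.82444781e+01, -8.89362764e-05,
        3.03254987e-03,  4.51125823e-05]), 'position': array([0.23091888, 0.58028538, 0.24763547]), 'tool_rot': array([ -89.85957566,   89.92274088, -111.56138907]), 'ft_force': array([ 0.37444413,  0.28171857, -0.1998401 ]), 'torque': array([ 0.06275481, -0.07665475, -0.02301411]), 'opening': 0.9989489181208672}
[[ 0.248  0.766 -0.593  1.123]
 [ 0.969 -0.192  0.158 -0.19 ]
 [ 0.008 -0.613 -0.79   0.947]
 [ 0.     0.     0.     1.   ]] [[389.    0.  317.3]
 [  0.  389.  197.4]
 [  0.    0.    1. ]]
[[-0.006 -0.987  0.16   0.246]
 [-1.     0.004 -0.015 -0.022]
 [ 0.014 -0.16  -0.987  1.299]
 [ 0.     0.     0.     1.   ]] [[438.9   0.  320. ]
 [  0.  438.9 204.7]
 [  0.    0.    1. ]]
```

View pics/s0.png

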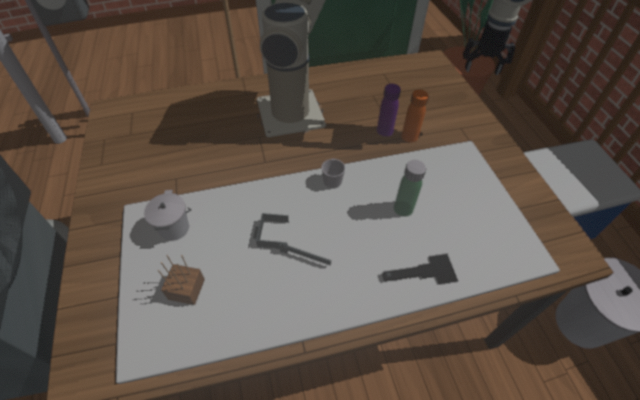

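View pics/t0.png

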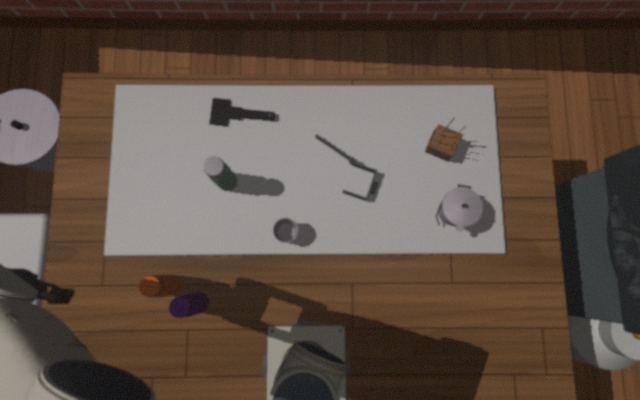

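Run:
```python
from h import *
d=load('t0');crop(d,'t0a',190,120,390,220,4)
d=load('s0');crop(d,'s0a',235,140,435,280,4)
```

```text
(no output)
```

View pics/t0a.png

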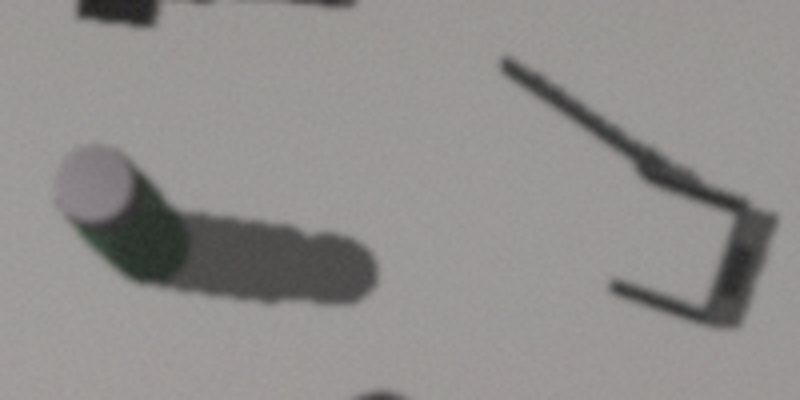

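View pics/s0a.png

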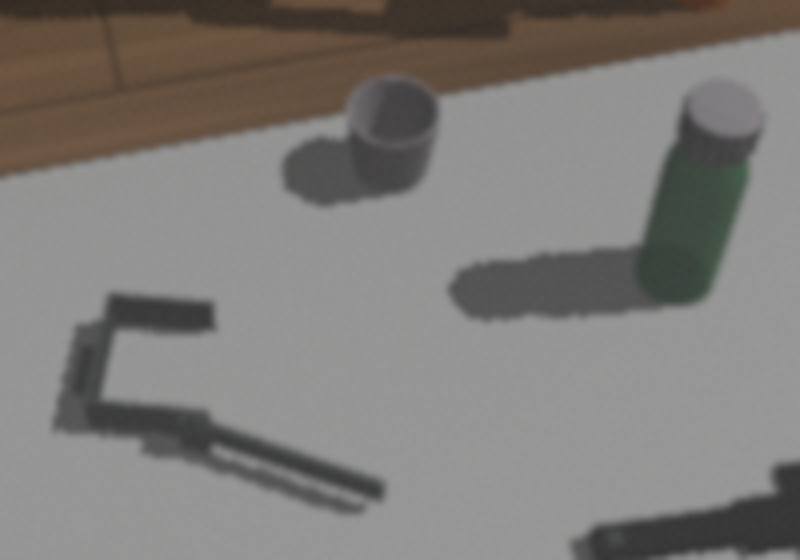

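```bash
cat > fit.py <<'E'
from h import *
from scipy.optimize import least_squares
t=load('t0');s=load('s0')
T=lambda a,b:(190+a/4,120+b/4); S=lambda a,b:(235+a/4,140+b/4)
for n,u in dict(nearEnd=(613,287),nearBack=(712,318),farBack=(745,206)).items(): print('top',n,atz(t,*T(*u),.053).round(4))
print('hinge',atz(t,*T(652,163),.06).round(4)); print('barend',atz(t,*T(505,63),.052).round(4))
for n,u in dict(nearEnd=(214,303),nearBack=(108,295),farBack=(90,403)).items(): print('sc',n,atz(s,*S(*u),.053).round(4))
print('hinge',atz(s,*S(202,415),.06).round(4)); print('barend',atz(s,*S(384,486),.052).round(4))
print('shaker lid top',atz(t,*T(95,184),.204).round(4),atz(s,*S(724,107),.204).round(4))
print('foot scene',atz(s,*S(676,278),.018).round(4))
# depth based
for n,d in(('t',t),('s',s)):
  z=d['z_map'];v,u=np.mgrid[0:400,0:640];
  p=cv2.undistortPoints(np.stack([u.ravel(),v.ravel()],1).astype(float)[:,None],d['camera_matrix'],d['dist'])[:,0]
  P=np.c_[p,np.ones(len(p))]*z.reshape(-1,1);W=P@d['cam_to_world'][:3,:3].T+d['cam_to_world'][:3,3]
  np.save('pics/W'+n,W.reshape(400,640,3))
  ok=z.ravel()>0
  q=W[ok&(W[:,2]>.195)&(W[:,2]<.212)&(W[:,0]>.3)&(W[:,0]<.8)&(abs(W[:,1])<.5)]
  print(n,'lid depth',len(q),np.c_[q.min(0),q.max(0),q.mean(0)].round(4).tolist())
E
python3 fit.py
```

```text
top nearEnd [ 0.4864 -0.108   0.053 ]
top nearBack [ 0.4634 -0.1791  0.053 ]
top farBack [ 0.5462 -0.2051  0.053 ]
hinge [ 0.5768 -0.1371  0.06  ]
barend [ 0.6551 -0.0306  0.052 ]
sc nearEnd [ 0.4965 -0.1056  0.053 ]
sc nearBack [ 0.4717 -0.1767  0.053 ]
sc farBack [ 0.5566 -0.2031  0.053 ]
hinge [ 0.5881 -0.1325  0.06  ]
barend [ 0.6642 -0.0286  0.052 ]
shaker lid top [0.5252 0.2322 0.204 ] [0.5307 0.2324 0.204 ]
foot scene [0.5332 0.2344 0.018 ]
t lid depth 329 [[0.5003, 0.5513, 0.5257], [0.2093, 0.2604, 0.2335], [0.1951, 0.2098, 0.2041]]
s lid depth 268 [[0.5033, 0.5566, 0.5316], [0.2067, 0.2586, 0.2303], [0.1951, 0.2071, 0.2027]]
```

```bash
cat > fit2.py <<'E'
from h import *
from scipy.optimize import minimize
import sys
def model(p):
    x,y,th,b,_=p; c,s=np.cos(th),np.sin(th)
    def box(x0,x1,y0,y1,z0,z1,R=np.eye(2),o=np.zeros(2)):
        B=np.array([[X,Y] for X in(x0,x1) for Y in(y0,y1)])@R.T+o
        B=B@np.array([[c,-s],[s,c]]).T+[x,y]
        return np.vstack([np.c_[B,np.full(4,.018+z)] for z in(z0,z1)])
    L=[box(.042,.046,-.040,.036,0,.035),box(-.046,-.042,-.04,.036,0,.035),box(-.046,.046,-.04,-.036,0,.035)]
    a=np.pi-b; R=np.array([[np.cos(a),-np.sin(a)],[np.sin(a),np.cos(a)]])
    L.append(box(0,.130,-.003,.003,.012,.034,R,np.array([.052,.041])))
    L.append(box(.044,.060,.033,.049,0,.042))
    return L
def mask(d,p,off,k=4):
    u0,v0,u1,v1=off; m=np.zeros(((v1-v0)*k,(u1-u0)*k),np.uint8)
    for B in model(p):
        h=cv2.convexHull(((proj(d,B)+.5-[u0,v0])*k).astype(np.float32))
        cv2.fillPoly(m,[(h*16).astype(np.int32)],255,shift=4)
    return m
def target(d,off):
    u0,v0,u1,v1=off; return d['image'][v0:v1,u0:u1].astype(float).mean(2)
def run(d,off,p0,solve_shift=False):
    g=target(d,off); 
    lo=np.percentile(g,2);hi=np.median(g)
    t=np.clip((g-lo)/(hi-lo),0,1)
    # shadows grey ~ dark weights: threshold dark
    def cost(p):
        m=mask(d,p,off).astype(float)/255; m=cv2.resize(m,t.shape[::-1],interpolation=cv2.INTER_AREA)
        m=cv2.GaussianBlur(m,(0,0),.8)
        return ((1-p_k*m-t)**2).sum()
    p_k=.9
    def c2(q): return cost(q)
    best=None
    for dx in(-.006,.006):
        r=minimize(c2,np.array(p0),method='Nelder-Mead',options=dict(initial_simplex=np.array([p0]+[np.array(p0)+np.eye(5)[i]*[dx,dx,.08,.08,1][i] for i in range(5)]),maxiter=500,xatol=1e-4))
        if best is None or r.fun<best.fun:best=r
    return best
def overlay(d,p,f,off,k):
    u0,v0,u1,v1=off;im=cv2.resize(d['image'][v0:v1,u0:u1],None,fx=k,fy=k,interpolation=cv2.INTER_CUBIC)
    for B in model(p):
        q=((proj(d,B)+.5-[u0,v0])*k).astype(int)
        for i,j in((0,1),(1,3),(3,2),(2,0)):
            cv2.line(im,q[i+4],q[j+4],(0,0,255),1);cv2.line(im,q[i],q[j],(0,160,0),1)
    cv2.imwrite(f'pics/{f}.png',im)
if __name__=='__main__':
    p0=[.525,-.149,-.3+.0,1.75,0]
    for n,f,off in(('t','t0',(310,125,390,205)),('s','s0',(240,205,340,275))):
        d=load(f);r=run(d,off,p0);print(n,r.x.round(4),r.fun)
        overlay(d,r.x,'fit_'+n,off,8)
E
python3 fit2.py
python3 - <<'E'
import numpy as np
for n in'ts':
  W=np.load(f'pics/W{n}.npy').reshape(-1,3)
  q=W[(W[:,2]>.04)&(W[:,2]<.075)&(abs(W[:,0]-.55)<.13)&(W[:,1]>-.23)&(W[:,1]<0)]
  print(n,len(q),q[:,:2].min(0),q[:,:2].max(0),np.percentile(q[:,2],[5,50,95]))
  f=W[(abs(W[:,0]-.45)<.05)&(abs(W[:,1]-.05)<.05)];print('shelf z',np.median(f[:,2]))
E
```

```text
t [ 0.5203 -0.1628 -0.2692  1.9376 -0.0653] 142.9957106286567
s [ 0.5235 -0.1608 -0.3941  1.7394  0.5029] 150.16528399468842
t 323 [ 0.46570286 -0.20767347] [ 0.66067129 -0.02987364] [0.04222228 0.05212963 0.05828789]
shelf z 0.018918634906108456
s 479 [ 0.46829478 -0.20780382] [ 0.6643583  -0.02742625] [0.04098482 0.04995436 0.05495128]
shelf z 0.017830214840889647
```

Run:
```python
import cv2,numpy as np
a=cv2.imread('pics/fit_t.png');b=cv2.imread('pics/fit_s.png');b=cv2.resize(b,None,fx=.9,fy=.9)
a=cv2.resize(a,None,fx=.6,fy=.6);b=cv2.resize(b,(400,280))
c=np.zeros((400,800,3),np.uint8);c[:384,:384]=a;c[:280,400:]=b;cv2.imwrite('pics/fitc.png',c)
```

```text
(no output)
```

View pics/fitc.png

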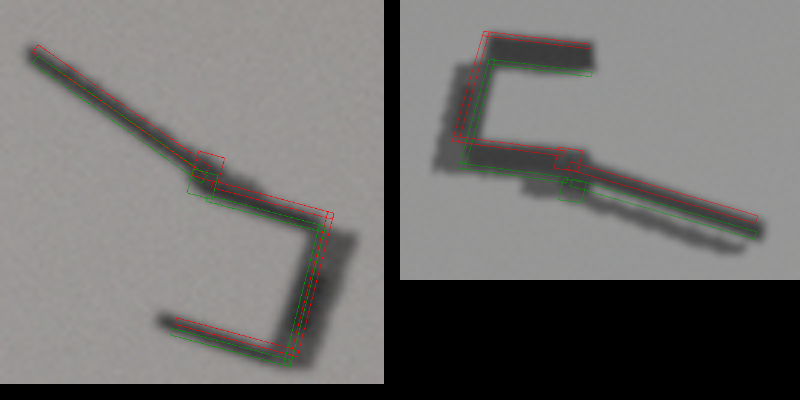

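Run:
```python
from fit2 import *
p=[.522,-.155,-.312,1.89,0]
overlay(load('t0'),p,'a',(310,125,390,205),5);overlay(load('s0'),p,'b',(240,205,340,275),4)
a=cv2.imread('pics/a.png');b=cv2.imread('pics/b.png')
c=np.zeros((400,800,3),np.uint8);c[:400,:400]=a;c[:280,400:]=b;cv2.imwrite('pics/fitd.png',c)
# shaker model
for n,f in(('t','t0'),('s','s0')):
  d=load(f)
  W=np.load(f'pics/W{n}.npy').reshape(-1,3)
  sel=(W[:,2]>.03)&(abs(W[:,0]-.53)<.06)&(abs(W[:,1]-.232)<.06)
  q=W[sel]; 
  from scipy.optimize import least_squares
  w=q[(q[:,2]<.13)]
  r=least_squares(lambda c:np.hypot(w[:,0]-c[0],w[:,1]-c[1])-.03,[.53,.23],loss='soft_l1',f_scale=.003);print(n,len(w),r.x)
```

```text
t 200 [0.52757477 0.23567167]
s 447 [0.52813455 0.23415223]
```

View pics/fitd.png

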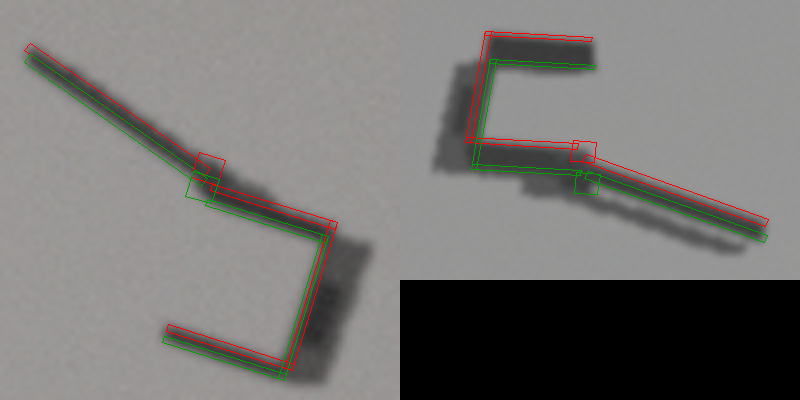

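```bash
cat >> h.py <<'E'
from scipy.spatial.transform import Rotation as Rn
def cur():
    s=ctrl.observe(); return s['position'],Rn.from_euler('xyz',s['tool_rot'],degrees=True),s
def tgt(head,tilt,flip=1):
    h=np.array([np.cos(np.radians(head)),np.sin(np.radians(head)),0]);t=np.radians(tilt)
    x=np.sin(t)*h-np.cos(t)*np.array([0,0,1]); y=flip*np.array([-h[1],h[0],0]); return Rn.from_matrix(np.c_[x,y,np.cross(x,y)])
E
python3 - <<'E'
from h import *
p,R,s=cur();print(R.as_matrix().round(3))
for f in(1,-1):
  T=tgt(-100,40,f);rv=(R.inv()*T).as_rotvec(degrees=True);print(f,rv.round(1),T.as_matrix().round(3).tolist())
E
```

```text
[[-0.     0.37   0.929]
 [-0.001  0.929 -0.37 ]
 [-1.    -0.001  0.   ]]
1 [ 74.9 -33.4 -27.2] [[-0.112, 0.985, -0.133], [-0.633, -0.174, -0.754], [-0.766, 0.0, 0.643]]
-1 [-97.1  28.7 -35.3] [[-0.112, -0.985, 0.133], [-0.633, 0.174, 0.754], [-0.766, 0.0, -0.643]]
```

Emit:
arm_command([
  [[0,0,0,-0.2,-0.32,0.97,0.38],[0,0,0,-0.2,-0.32,0.97,0.38],[0,0,0,-0.2,-0.32,0.97,0.38],[0,0,0,-0.2,-0.32,0.97,0.38],[0,0,0,-0.2,-0.32,0.97,0.38],[0,0,0,-0.2,-0.32,0.97,0.38],[0,0,0,-0.2,-0.32,0.97,0.38],[0,0,0,-0.2,-0.32,0.97,0.38],[0,0,0,-0.2,-0.32,0.97,0.38],[0,0,0,-0.2,-0.32,0.97,0.38],[0,0,0,0,-0.32,0.97,0.38],[0,0,0,0,-0.32,0.97,0.38]],
])

```text
clock: 1.3
position: [0.4666, 0.383, 0.2982]
tool_rot: [-121.9, 90.0, -143.6]
ft_force: [0.7, 0.0, 1.1]
opening: 0.377
```

Emit:
arm_command([
  [[0,0,0,0,-0.32,0.97,0.38],[0,0,0,0,-0.32,0.97,0.38],[0,0,0,0,-0.32,0.97,0.38],[0,0,0,0,-0.32,0.97,0.38],[0.94,-0.42,-0.34,0,0,0,0.38],[0.94,-0.42,-0.34,0,0,0,0.38],[0.94,-0.42,-0.34,0,0,0,0.38],[0.94,-0.42,-0.34,0,0,0,0.38],[0.94,-0.42,-0.34,0,0,0,0.38],[0.94,-0.42,-0.34,0,0,0,0.38],[0.94,-0.42,-0.34,0,0,0,0.38],[0.94,-0.42,-0.34,0,0,0,0.38]],
])

```text
clock: 2.5
position: [0.544, 0.3182, 0.298]
tool_rot: [-19.9, 68.7, -79.9]
ft_force: [0.2, -0.6, -0.8]
opening: 0.379
```

Emit:
arm_command([
  [[0.94,-0.42,-0.34,0,0,0,0.38],[0.94,-0.42,-0.34,0,0,0,0.38],[0.94,-0.42,-0.34,0,0,0,0.38],[0.94,-0.42,-0.34,0,0,0,0.38],[0.94,-0.42,-0.34,0,0,0,0.38],[0.94,-0.42,-0.34,0,0,0,0.38],[0.94,-0.42,-0.34,0,0,0,0.38],[0.94,-0.42,-0.34,0,0,0,0.38],[0,0,0,0,0,0,0.38],[0,0,0,0,0,0,0.38]],
])

```text
clock: 3.5
position: [0.5442, 0.3182, 0.2976]
tool_rot: [0.2, 50.0, -100.0]
ft_force: [-0.3, 0.5, -1.2]
opening: 0.379
```

Run:
```python
from h import *
p,R,s=cur();print(p,s['clock'],s['opening'],s['joint_positions'].round(1))
T=tgt(-100,40);print((R.inv()*T).as_rotvec(degrees=True).round(2))
dw=np.array([.543,.318,.060])-p;print(dw,(T.inv().apply(dw)/.025).round(2))
d=grab('scene','s1');crop(d,'s1a',300,20,560,240,3)
```

```text
[0.54420358 0.31823107 0.29761199] 3.5 0.37895016493740696 [ 40.   36.8  74.4 -24.9 100.4  52.6]
[-0.18  0.02  0.01]
[-1.20357684e-03 -2.31072996e-04 -2.37611987e-01] [ 7.29 -0.05 -6.1 ]
```

View pics/s1a.png

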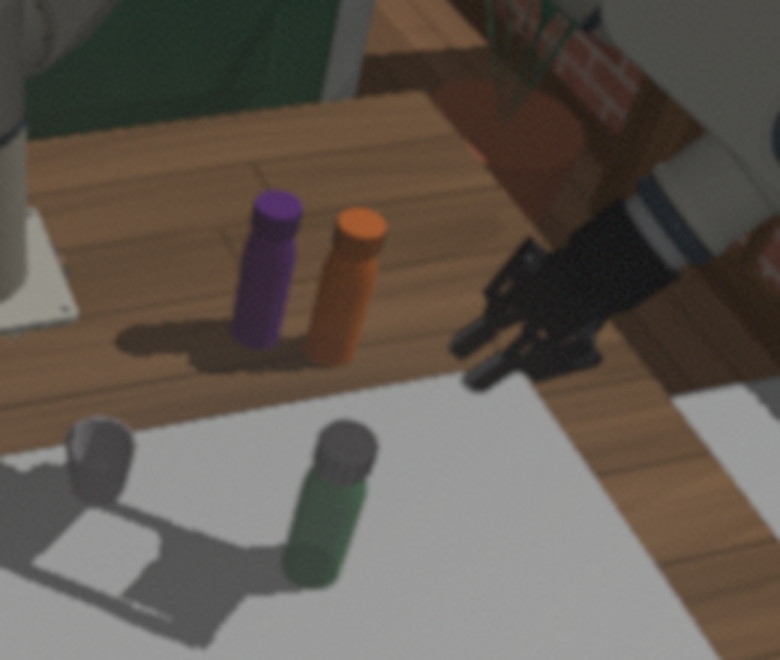

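Run:
```python
from h import *
p,R,s=cur();d=load('s1')
for L in(.004,.010,.017):
  P=[p+R.apply([L,sy*y,z]) for sy in(-1,1) for y in(.016,.030) for z in(-.011,.011)]
  print(L,((proj(d,P)-[300,20])*3).round(0).tolist())
# depth pts of gripper near: in tool frame
z=d['z_map'];v,u=np.mgrid[0:400,0:640]
q=cv2.undistortPoints(np.stack([u.ravel(),v.ravel()],1).astype(float)[:,None],d['camera_matrix'],d['dist'])[:,0]
W=(np.c_[q,np.ones(len(q))]*z.reshape(-1,1))@d['cam_to_world'][:3,:3].T+d['cam_to_world'][:3,3]
t=R.inv().apply(W-p); k=(abs(t[:,1])<.06)&(abs(t[:,2])<.03)&(t[:,0]>-.1)&(t[:,0]<.05)
t=t[k];print(len(t))
for y0 in np.arange(-.05,.05,.01):
  a=t[(t[:,1]>=y0)&(t[:,1]<y0+.01)]
  if len(a):print(round(y0,2),len(a),np.percentile(a[:,0],[95,98,100]).round(4))
for x0 in np.arange(-.1,.03,.01):
  a=t[(t[:,0]>=x0)&(t[:,0]<x0+.01)]
  if len(a):print('x',round(x0,2),np.percentile(a[:,1],[2,98]).round(3),np.percentile(a[:,2],[2,98]).round(3))
```

```text
0.004 [[472.0, 351.0], [458.0, 339.0], [467.0, 339.0], [453.0, 327.0], [484.0, 378.0], [469.0, 366.0], [489.0, 390.0], [474.0, 379.0]]
0.01 [[466.0, 355.0], [452.0, 343.0], [462.0, 344.0], [447.0, 332.0], [478.0, 382.0], [463.0, 371.0], [483.0, 395.0], [468.0, 383.0]]
0.017 [[459.0, 360.0], [445.0, 348.0], [455.0, 348.0], [440.0, 337.0], [471.0, 387.0], [456.0, 376.0], [476.0, 400.0], [461.0, 388.0]]
1479
-0.05 114 [-0.0377 -0.0334 -0.0305]
-0.04 44 [-0.0302 -0.0288 -0.0278]
-0.03 80 [0.0042 0.0094 0.0132]
-0.02 302 [0.0125 0.0155 0.0177]
-0.01 86 [-0.0588 -0.0569 -0.0566]
0.0 34 [-0.0591 -0.0577 -0.0571]
0.01 112 [0.0018 0.0104 0.0156]
0.02 292 [0.0105 0.0139 0.0162]
0.03 139 [-0.0015  0.0039  0.0064]
0.04 100 [-0.0307 -0.0296 -0.0283]
x -0.1 [-0.033  0.043] [-0.006  0.014]
x -0.09 [-0.056  0.058] [-0.002  0.02 ]
x -0.08 [-0.057  0.057] [-0.006  0.02 ]
x -0.07 [-0.055  0.058] [-0.015  0.019]
x -0.06 [-0.054  0.06 ] [-0.013  0.018]
x -0.05 [-0.05   0.056] [-0.011  0.018]
x -0.04 [-0.046  0.052] [-0.011  0.014]
x -0.03 [-0.031  0.044] [-0.01   0.013]
x -0.02 [-0.026  0.032] [-0.01   0.012]
x -0.01 [-0.027  0.032] [-0.011  0.012]
x -0.0 [-0.025  0.031] [-0.011  0.013]
x 0.01 [-0.021  0.024] [-0.011  0.013]
```

Emit:
arm_command([
  [[0,0,0,0.8,0,-0.67,0.38],[0,0,0,0.8,0,-0.67,0.38],[0,0,0,0.8,0,-0.67,0.38],[0,0,0,0.8,0,-0.67,0.38],[0,0,0,0.8,0,-0.67,0.38],[0,0,0,0.8,0,-0.67,0.38],[0,0,0,0.8,0,-0.67,0.38],[0,0,0,0.8,0,-0.67,0.38],[0,0,0,0.8,0,-0.67,0.38],[0,0,0,0.6,0,-0.5,0.38],[0,0,0,0,0,0,0.38]],
])

```text
clock: 4.65
position: [0.5437, 0.3167, 0.0417]
tool_rot: [0.0, 49.8, -100.2]
ft_force: [-1.1, -0.2, -0.3]
opening: 0.378
```

Run:
```python
from h import *
p,R,s=cur();print(p,s['ft_force'].round(1),s['clock'])
d=grab('scene','s2');crop(d,'s2a',360,110,500,240,4)
```

```text
[0.54373065 0.31666263 0.04169948] [-1.1 -0.2 -0.3] 4.65
```

View pics/s2a.png

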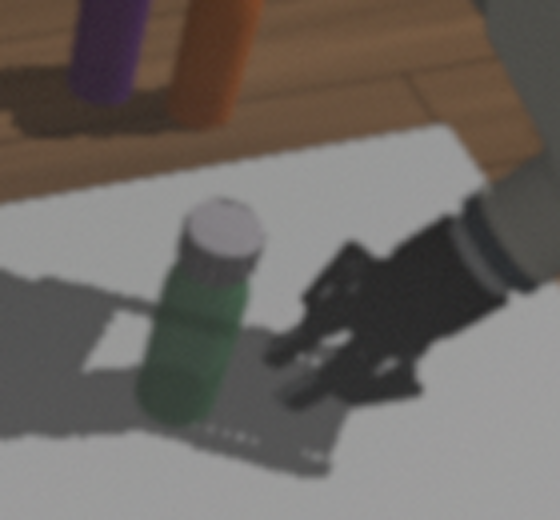

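Emit:
arm_command([
  [[0,0,0,0.25,0,0.3,0.38],[0,0,0,0.25,0,0.3,0.38],[0,0,0,0.25,0,0.3,0.38],[0,0,0,0.13,0,0.15,0.38],[0,0,0,0.13,0,0.15,0.38],[0,0,0,0.2,0.03,0.24,0.38],[0,0,0,0.2,0.06,0.24,0.38],[0,0,0,0.2,0.09,0.24,0.38],[0,0,0,0.2,0.09,0.24,0.38],[0,0,0,0,0,0,0.38]],
])

```text
clock: 5.7
position: [0.5393, 0.2458, 0.0441]
tool_rot: [0.3, 49.9, -100.1]
ft_force: [0.0, -0.4, -0.1]
opening: 0.377
```

```bash
cat > look.py <<'E'
import sys
from h import *
f=sys.argv[1];off=list(map(int,sys.argv[2:6]));k=int(sys.argv[6])
p,R,s=cur();print(p,s['ft_force'].round(1),s['clock'])
d=grab('scene',f);crop(d,f+'a',*off,k)
z=d['z_map'];v,u=np.mgrid[0:400,0:640]
q=cv2.undistortPoints(np.stack([u.ravel(),v.ravel()],1).astype(float)[:,None],d['camera_matrix'],d['dist'])[:,0]
W=(np.c_[q,np.ones(len(q))]*z.reshape(-1,1))@d['cam_to_world'][:3,:3].T+d['cam_to_world'][:3,3]
c=d['image'].reshape(-1,3).astype(int)
g=(c[:,1]>c[:,2]+12)&(c[:,1]>c[:,0]+3)&(W[:,2]>.03)&(W[:,2]<.13)&(W[:,0]>.35)&(W[:,0]<.75)&(W[:,1]<.35)&(W[:,1]>-.3)
w=W[g]
from scipy.optimize import least_squares
r=least_squares(lambda a:np.hypot(w[:,0]-a[0],w[:,1]-a[1])-.03,[w[:,0].mean()-.02,w[:,1].mean()],loss='soft_l1',f_scale=.003).x
lm=(W[:,2]>.193)&(W[:,2]<.212)&(np.hypot(W[:,0]-r[0],W[:,1]-r[1])<.045);print('lid',W[lm].mean(0).round(4),'z',W[lm][:,2].max().round(3),lm.sum())
b=np.array([.522,-.155]);th=-.312;M=np.array([[np.cos(th),-np.sin(th)],[np.sin(th),np.cos(th)]])
print('shaker',len(w),r.round(4),'local',(M.T@(r-b)).round(4),'lid local',(M.T@(W[lm].mean(0)[:2]-b)).round(4),'rel tool',R.inv().apply(np.r_[r,p[2]]-p).round(4))
E
python3 look.py s3 340 110 500 240 4
```

```text
[0.53929742 0.24584118 0.0441156 ] [ 0.  -0.4 -0.1] 5.7
lid [0.5369 0.2014 0.2025] z 0.207 271
shaker 123 [0.5328 0.2028] local [-0.0996  0.3438] lid local [-0.0952  0.3437] rel tool [0.028  0.0013 0.0333]
```

View pics/s3a.png

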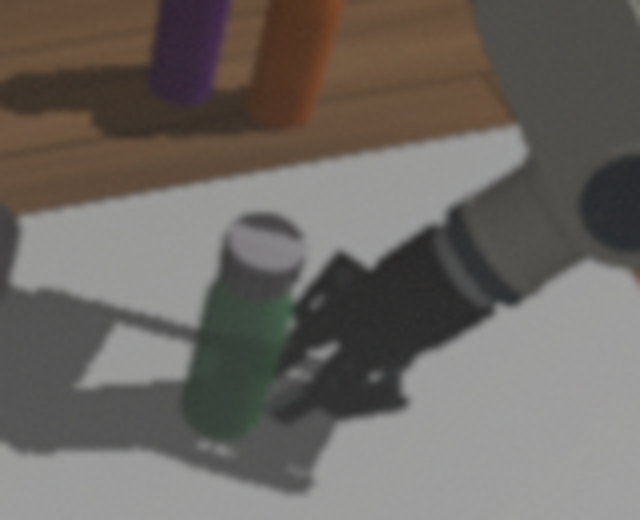

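Emit:
arm_command([
  [[0,0,0,0.2,0.08,0.22,0.38],[0,0,0,0.31,0.14,0.35,0.38],[0,0,0,0.31,0.14,0.36,0.38],[0,0,0,0.3,0.14,0.36,0.38],[0,0,0,0.31,0.14,0.36,0.38],[0,0,0,0.3,0.14,0.36,0.38],[0,0,0,0.31,0.14,0.36,0.38],[0,0,0,0.3,0.14,0.36,0.38],[0,0,0,0.31,0.14,0.36,0.38],[0,0,0,0.2,0.1,0.24,0.38],[0,0,0,0,0,0,0.38]],
])

```text
clock: 6.85
position: [0.5514, 0.1319, 0.0431]
tool_rot: [0.3, 49.9, -100.1]
ft_force: [0.2, 0.2, -0.5]
opening: 0.381
```

```bash
python3 look.py s4 300 110 460 260 4
```

```text
[0.55144901 0.13192748 0.04306813] [ 0.2  0.2 -0.5] 6.85
lid [0.55   0.0882 0.2024] z 0.207 300
shaker 168 [0.5453 0.0905] local [-0.0532  0.2408] lid local [-0.048  0.24 ] rel tool [0.027  0.0013 0.0321]
```

View pics/s4a.png

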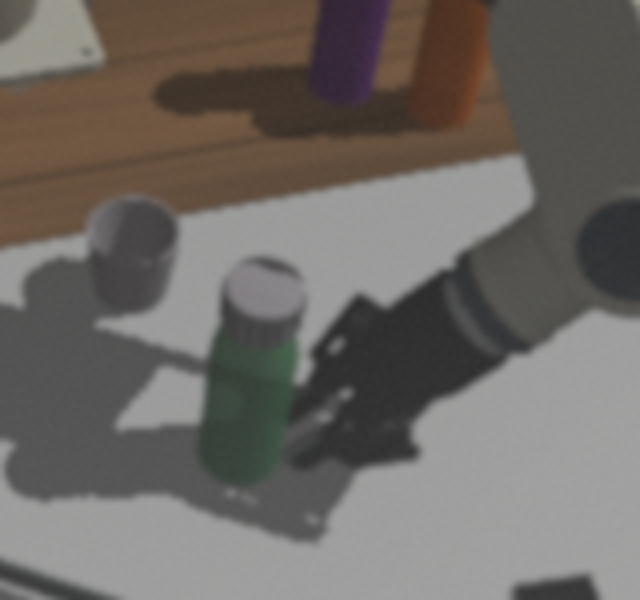

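Emit:
arm_command([
  [[0,0,0,0.2,0.08,0.24,0.38],[0,0,0,0.31,0.14,0.36,0.38],[0,0,0,0.31,0.14,0.36,0.38],[0,0,0,0.31,0.14,0.36,0.38],[0,0,0,0.31,0.14,0.36,0.38],[0,0,0,0.3,0.14,0.36,0.38],[0,0,0,0.31,0.14,0.36,0.38],[0,0,0,0.31,0.14,0.36,0.38],[0,0,0,0.3,0.14,0.36,0.38],[0,0,0,0.31,0.14,0.36,0.38],[0,0,0,0.25,0.1,0.3,0.38],[0,0,0,0,0,0,0.38]],
])

```text
clock: 8.1
position: [0.5647, 0.0033, 0.0424]
tool_rot: [0.3, 49.9, -100.1]
ft_force: [0.7, 0.3, 1.1]
opening: 0.383
```

```bash
python3 look.py s5 220 130 420 280 4; python3 -c "
from h import *
d=grab('top','t5');crop(d,'t5a',270,100,400,220,5)"
```

```text
[0.56469611 0.00328848 0.0424226 ] [0.7 0.3 1.1] 8.1
lid [ 0.5633 -0.0383  0.2025] z 0.207 327
shaker 227 [ 0.5585 -0.0379] local [-0.0013  0.1227] lid local [0.0035 0.1238] rel tool [0.0268 0.0012 0.0318]
```

View pics/s5a.png

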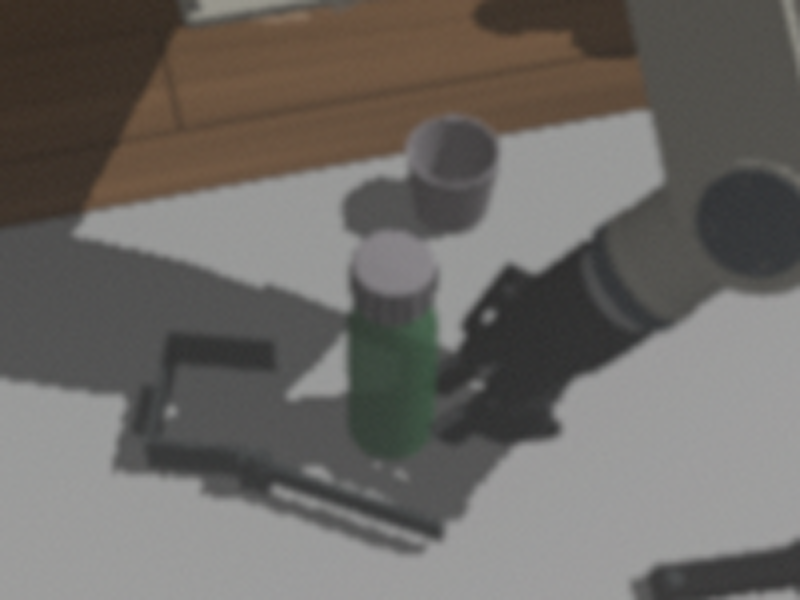

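View pics/t5a.png

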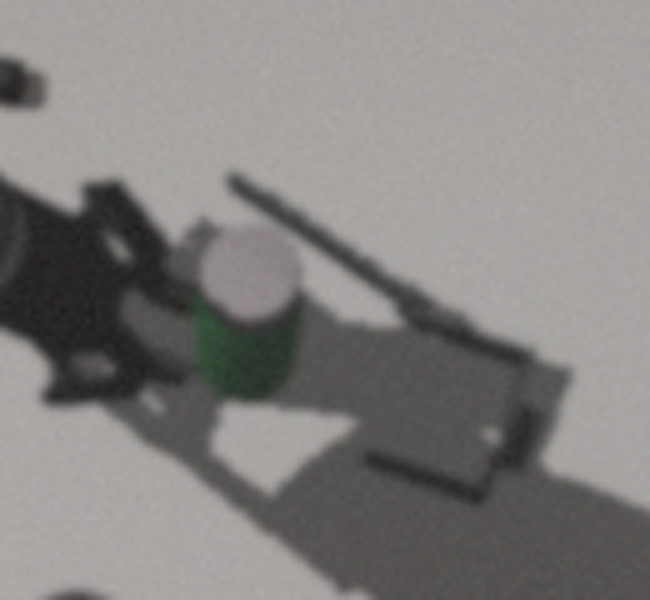

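Emit:
arm_command([
  [[0,0,0,0.2,-0.04,0.24,0.38],[0,0,0,0.3,-0.07,0.36,0.38],[0,0,0,0.3,-0.07,0.36,0.38],[0,0,0,0.3,-0.07,0.36,0.38],[0,0,0,0.3,-0.07,0.36,0.38],[0,0,0,0.2,-0.04,0.24,0.38],[0,0,0,0.1,-0.02,0.12,0.38],[0,0,0,0,0,0,0.38]],
])

```text
clock: 9.0
position: [0.5434, -0.0594, 0.0428]
tool_rot: [0.3, 49.9, -100.1]
ft_force: [-1.1, 0.3, 0.0]
opening: 0.378
```

```bash
python3 look.py s6 220 130 420 280 4; python3 -c "
from h import *
d=grab('top','t6');crop(d,'t6a',270,100,400,220,5)"
```

```text
[ 0.5434329  -0.05938961  0.04284397] [-1.1  0.3  0. ] 9.0
lid [ 0.5412 -0.101   0.2025] z 0.207 322
shaker 223 [ 0.5368 -0.1008] local [-0.0026  0.0562] lid local [0.0017 0.0572] rel tool [0.027  0.0008 0.0321]
```

View pics/s6a.png

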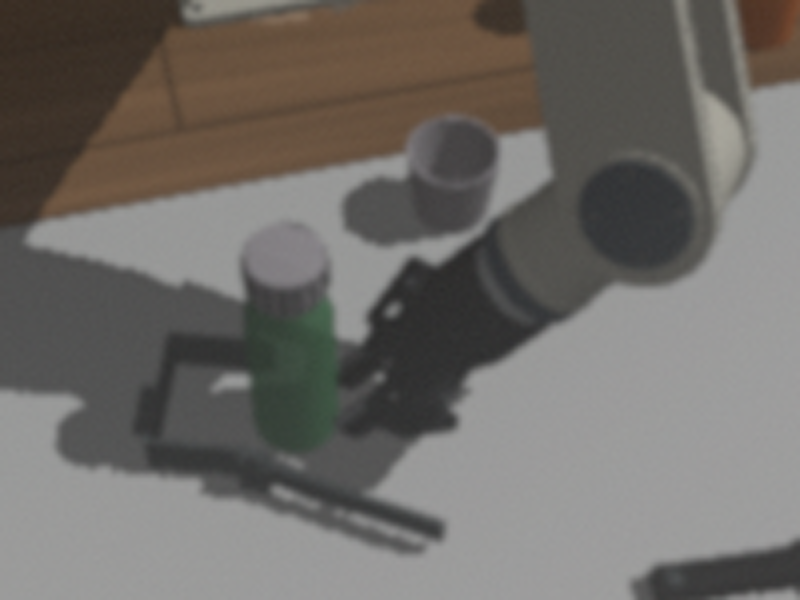

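View pics/t6a.png

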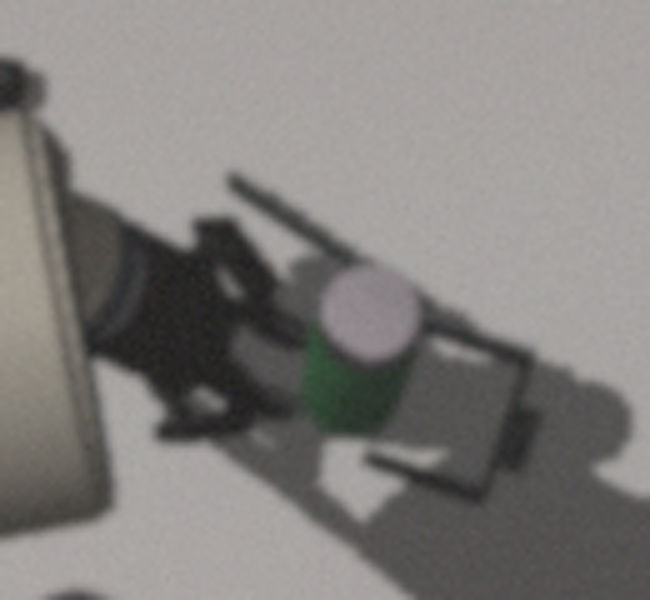

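Emit:
arm_command([
  [[0,0,0,0.2,-0.02,0.24,0.38],[0,0,0,0.25,-0.03,0.3,0.38],[0,0,0,0.25,-0.03,0.3,0.38],[0,0,0,0.25,-0.03,0.3,0.38],[0,0,0,0.2,-0.03,0.24,0.38],[0,0,0,0.15,-0.03,0.18,0.38],[0,0,0,0.1,-0.02,0.12,0.38],[0,0,0,0.06,0,0.07,0.38],[0,0,0,0,0,0,0.38]],
])

```text
clock: 10.0
position: [0.5287, -0.1142, 0.0429]
tool_rot: [0.3, 49.9, -100.1]
ft_force: [-0.6, -0.1, 0.3]
opening: 0.38
```

```bash
python3 look.py s7 220 130 420 280 4; python3 -c "
from h import *
d=grab('top','t7');crop(d,'t7a',270,100,400,220,5)"
```

```text
[ 0.5287271  -0.11418461  0.0429181 ] [-0.6 -0.1  0.3] 10.0
lid [ 0.5271 -0.1555  0.2023] z 0.207 327
shaker 243 [ 0.5221 -0.155 ] local [0.0001 0.    ] lid local [0.005  0.0011] rel tool [0.0266 0.0008 0.0317]
```

View pics/s7a.png

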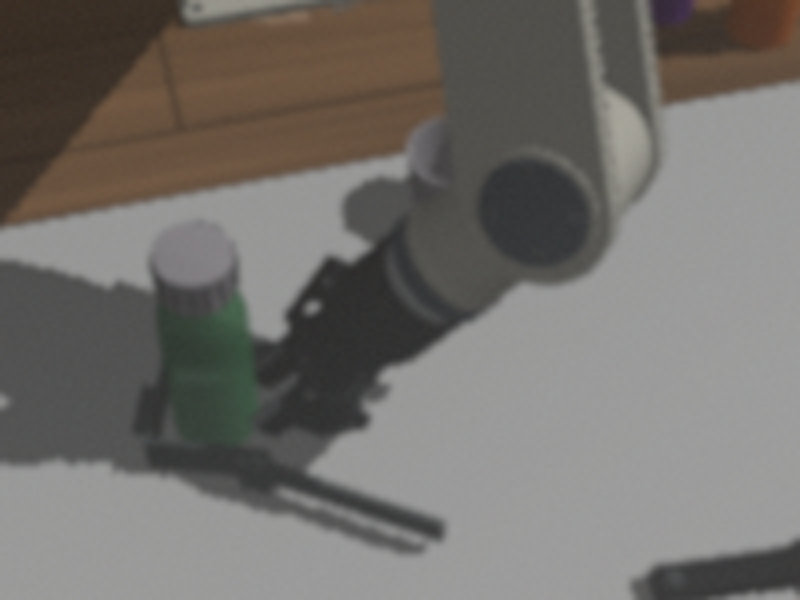

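View pics/t7a.png

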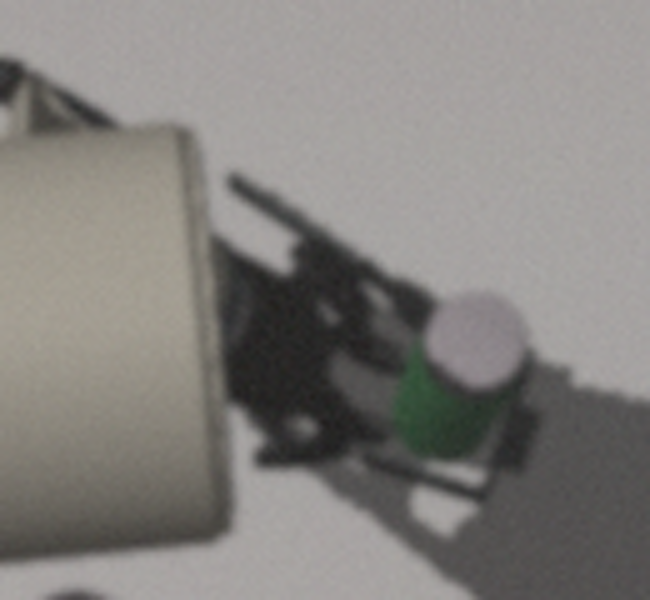

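Emit:
arm_command([
  [[0,0,0,0.05,0,0.06,0.38],[0,0,0,0.03,0,0.04,0.38],[0,0,0,0,0,0,0.38],[0,0,0,-0.2,0,-0.24,0.38],[0,0,0,-0.5,0,-0.6,0.38],[0,0,0,-0.5,0,-0.6,0.38],[0,0,0,-0.5,0,-0.6,0.38],[0,0,0,-0.5,0,-0.6,0.38],[0,0,0,-0.5,0,-0.6,0.38],[0,0,0,-0.5,0,-0.6,0.2],[0,0,0,-0.77,0,0.64,0],[0,0,0,-0.77,0,0.64,0]],
])

```text
clock: 11.3
position: [0.5502, 0.0075, 0.0924]
tool_rot: [0.2, 49.9, -100.1]
ft_force: [-0.2, 0.1, 0.9]
opening: 0.003
```

Emit:
arm_command([
  [[0,0,0,-0.77,0,0.64,0],[0,0,0,-0.77,0,0.64,0],[0,0,0,0,0,0,0]],
])

```text
clock: 11.6
position: [0.5521, 0.0076, 0.1455]
tool_rot: [0.7, 50.1, -99.7]
ft_force: [0.3, 0.3, 1.1]
opening: -0.003
```

```bash
cat > bar.py <<'E'
from h import *
H=np.array([.584,-.132]);TH=-.312
def fp(head):
    h=np.array([np.cos(np.radians(head)),np.sin(np.radians(head))]);l=np.array([-h[1],h[0]])
    return np.array([f*h+y*l for f in(-.022,.018) for y in(-.014,.014)])
def tcp(b,R,gap,head=-100):
    a=TH+np.pi-b; d=np.array([np.cos(a),np.sin(a)]); n=np.array([d[1],-d[0]])  # outer normal
    C=fp(head); i=np.argmin(C@n); return H+R*d+n*(.003+gap)-C[i]
E
python3 look.py s8 220 130 420 280 4
python3 - <<'E'
from bar import *
p,R,s=cur();print(p,s['clock'])
T=tgt(-100,40)
prev=None
for b,R,g in [(1.89,.105,.03),(1.89,.105,0.0),(1.6,.10,0),(1.3,.1,0),(1.0,.1,0),(.7,.1,0),(.45,.1,0),(.25,.1,0),(.1,.1,0),(0,.1,0),(0,.1,-.002)]:
  t=np.r_[tcp(b,R,g),.045]
  q=p if prev is None else prev
  dl=T.inv().apply(t-q)/.025
  print(b,t.round(4),'d',dl.round(2)); prev=t
E
```

```text
[0.55214186 0.00763557 0.14554362] [0.3 0.3 1.1] 11.6
lid [ 0.5266 -0.1579  0.2025] z 0.207 325
shaker 241 [ 0.5223 -0.158 ] local [ 0.0012 -0.0028] lid local [ 0.0053 -0.0014] rel tool [0.108  0.     0.1291]
[0.55135081 0.00742886 0.14393145] 11.65
1.89 [ 0.6826 -0.0908  0.045 ] d [ 4.93  5.85 -0.28]
1.89 [ 0.6584 -0.0731  0.045 ] d [-0.34 -1.08 -0.41]
1.6 [ 0.6303 -0.0629  0.045 ] d [-0.13 -1.18 -0.16]
1.3 [ 0.608  -0.0169  0.045 ] d [-1.06 -1.19 -1.27]
1.0 [ 0.5782 -0.0193  0.045 ] d [ 0.19 -1.16  0.23]
0.7 [ 0.5504 -0.0303  0.045 ] d [ 0.4  -1.02  0.48]
0.45 [ 0.5306 -0.0455  0.045 ] d [ 0.47 -0.67  0.56]
0.25 [ 0.5179 -0.0609  0.045 ] d [ 0.45 -0.4   0.53]
0.1 [ 0.5105 -0.0739  0.045 ] d [ 0.36 -0.2   0.43]
0 [ 0.5067 -0.0832  0.045 ] d [ 0.25 -0.09  0.3 ]
0 [ 0.506  -0.0851  0.045 ] d [ 0.05 -0.01  0.06]
```

View pics/s8a.png

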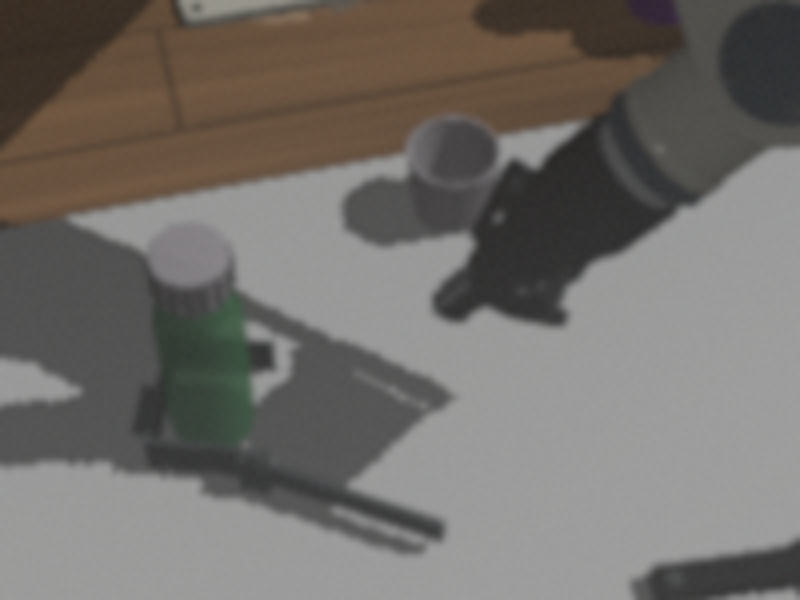

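Emit:
arm_command([
  [[0,0,0,0,0.87,0,0],[0,0,0,0.1,0.87,0.12,0],[0,0,0,0.3,0.87,0.36,0],[0,0,0,0.3,0.87,0.36,0],[0,0,0,0.3,0.87,0.36,0],[0,0,0,0.3,0.87,0.36,0],[0,0,0,0.3,0.87,0.36,0],[0,0,0,0,0,0,0]],
])

```text
clock: 12.45
position: [0.6902, -0.0837, 0.1419]
tool_rot: [0.3, 50.0, -100.1]
ft_force: [-0.4, -0.6, -0.9]
opening: 0.003
```

Emit:
arm_command([
  [[0,0,0,0.6,0,-0.5,0],[0,0,0,0.6,0,-0.5,0],[0,0,0,0.6,0,-0.5,0],[0,0,0,0.6,0,-0.5,0],[0,0,0,0.6,0,-0.5,0],[0,0,0,0,0,0,0]],
])

```text
clock: 13.05
position: [0.6871, -0.0824, 0.0417]
tool_rot: [-0.2, 49.9, -100.4]
ft_force: [0.1, 0.3, 0.5]
opening: -0.003
```

```bash
python3 look.py s9 220 150 420 290 4;python3 - <<'E'
from bar import *
d=grab('top','t9');crop(d,'t9a',270,100,400,220,5)
p,R,s=cur();T=tgt(-100,40);q=p
for t in [(.650,-.050),(.610,-.028),(.578,-.020),(.5504,-.0303),(.5306,-.0455),(.5179,-.0609),(.5105,-.0739),(.5067,-.0832),(.506,-.0851)]:
  t=np.r_[t,.045];dd=t-q;h=np.array([-.174,-.985,0]);l=np.array([.985,-.174,0]);print(t,'fwd',(dd@h/.025).round(2),'lat',(dd@l/.025).round(2));q=t
E
```

```text
[ 0.68709037 -0.08242509  0.04168481] [0.1 0.3 0.5] 13.05
lid [ 0.5268 -0.1579  0.2024] z 0.207 324
shaker 250 [ 0.5221 -0.1577] local [ 0.001  -0.0026] lid local [ 0.0055 -0.0013] rel tool [ 0.0669 -0.1489  0.079 ]
[ 0.65  -0.05   0.045] fwd -1.01 lat -1.76
[ 0.61  -0.028  0.045] fwd -0.59 lat -1.73
[ 0.578 -0.02   0.045] fwd -0.09 lat -1.32
[ 0.5504 -0.0303  0.045 ] fwd 0.6 lat -1.02
[ 0.5306 -0.0455  0.045 ] fwd 0.74 lat -0.67
[ 0.5179 -0.0609  0.045 ] fwd 0.7 lat -0.39
[ 0.5105 -0.0739  0.045 ] fwd 0.56 lat -0.2
[ 0.5067 -0.0832  0.045 ] fwd 0.39 lat -0.08
[ 0.506  -0.0851  0.045 ] fwd 0.08 lat -0.01
```

View pics/s9a.png

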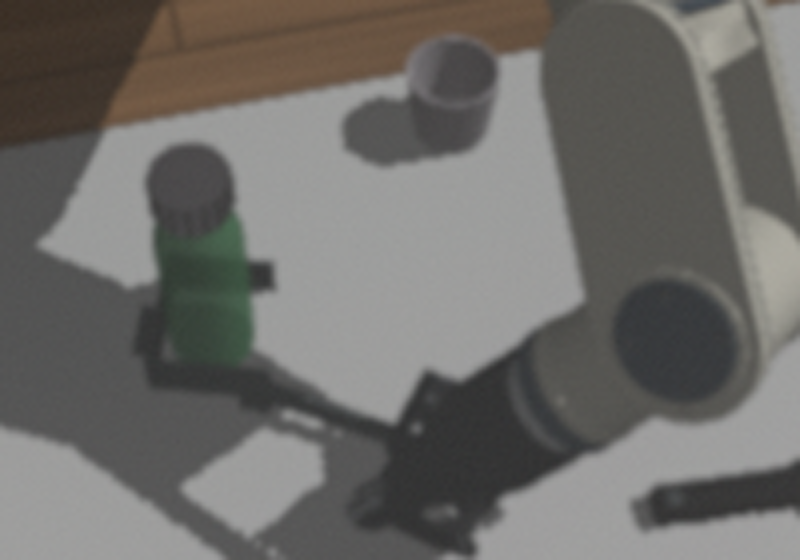

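View pics/t9a.png

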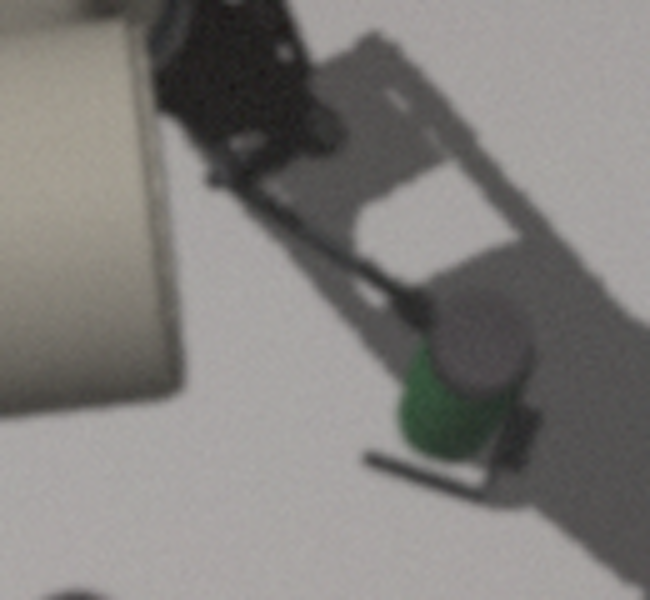

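Emit:
arm_command([
  [[0,0,0,-0.15,0,0.13,0],[0,0,0,-0.13,-0.35,-0.155,0],[0,0,0,-0.13,-0.35,-0.155,0],[0,0,0,-0.13,-0.35,-0.155,0],[0,0,0,-0.13,-0.35,-0.155,0],[0,0,0,-0.13,-0.35,-0.155,0],[0,0,0,-0.08,-0.35,-0.09,0],[0,0,0,-0.08,-0.35,-0.09,0],[0,0,0,0,0,0,0]],
])

```text
clock: 14.05
position: [0.6334, -0.0402, 0.0505]
tool_rot: [0.2, 50.0, -100.1]
ft_force: [-0.6, -0.3, -0.0]
opening: -0.001
```

```bash
python3 look.py s10 220 150 420 290 4;python3 - <<'E'
from bar import *
d=grab('top','t10');crop(d,'t10a',270,100,400,220,5)
E
```

```text
[ 0.63340081 -0.0401949   0.05047283] [-0.6 -0.3 -0. ] 14.05
lid [ 0.5267 -0.1579  0.2024] z 0.206 325
shaker 245 [ 0.5222 -0.1578] local [ 0.001  -0.0026] lid local [ 0.0053 -0.0013] rel tool [ 0.087  -0.0886  0.1038]
```

View pics/s10a.png

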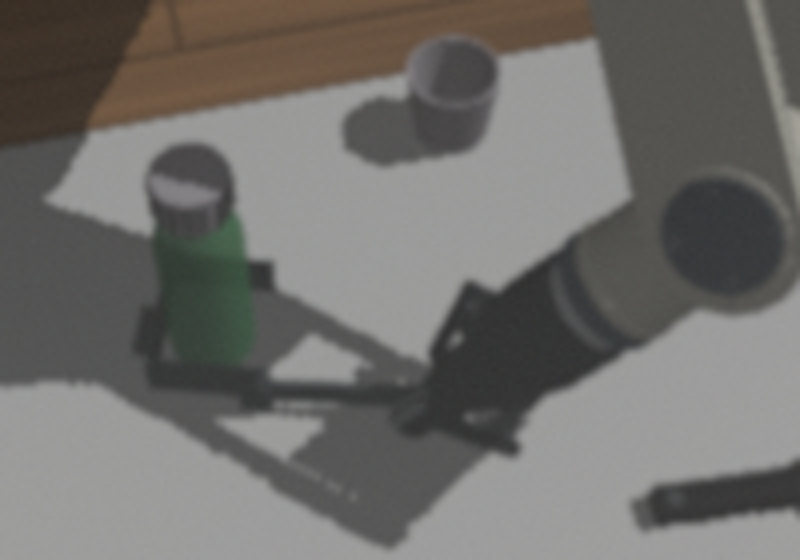

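View pics/t10a.png

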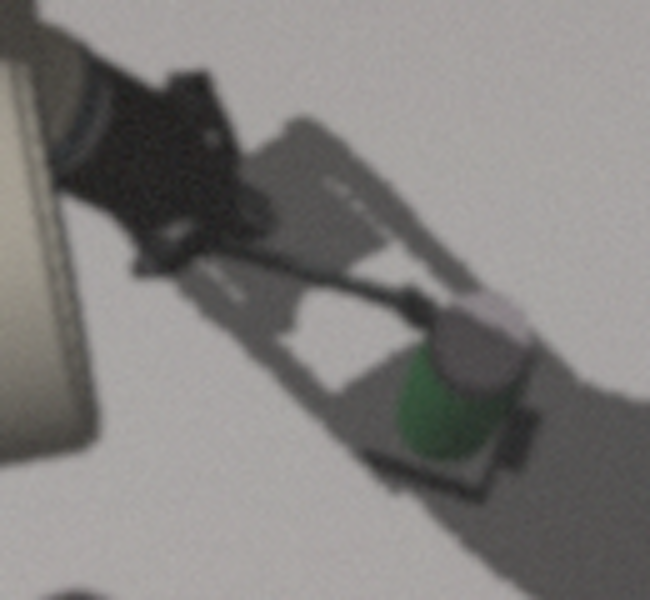

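Emit:
arm_command([
  [[0,0,0,0.08,-0.3,-0.07,0],[0,0,0,0,-0.4,0,0],[0,0,0,0,-0.4,0,0],[0,0,0,0,-0.4,0,0],[0,0,0,0,-0.37,0,0],[0,0,0,0,-0.37,0,0],[0,0,0,0.06,-0.36,0.07,0],[0,0,0,0.06,-0.36,0.07,0],[0,0,0,0.06,-0.36,0.07,0],[0,0,0,0,0,0,0]],
])

```text
clock: 15.15
position: [0.5501, -0.0331, 0.0476]
tool_rot: [0.2, 49.9, -100.1]
ft_force: [-0.8, 0.2, -0.1]
opening: 0.004
```

```bash
python3 look.py s11 220 150 420 290 4;python3 - <<'E'
from bar import *
d=grab('top','t11');crop(d,'t11a',270,100,400,220,5)
E
```

```text
[ 0.55005471 -0.03309566  0.04755527] [-0.8  0.2 -0.1] 15.15
lid [ 0.5265 -0.158   0.2025] z 0.207 319
shaker 230 [ 0.5222 -0.1576] local [ 0.001  -0.0025] lid local [ 0.0052 -0.0015] rel tool [ 0.0821 -0.0052  0.0976]
```

View pics/s11a.png

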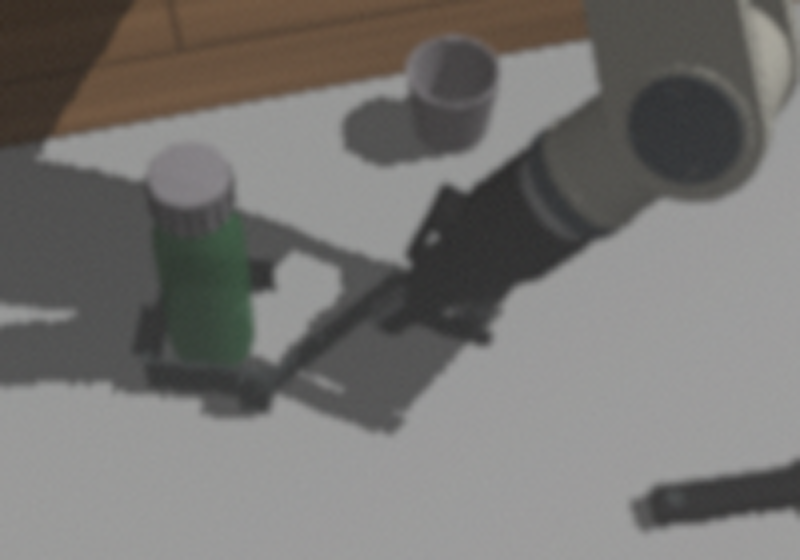

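View pics/t11a.png

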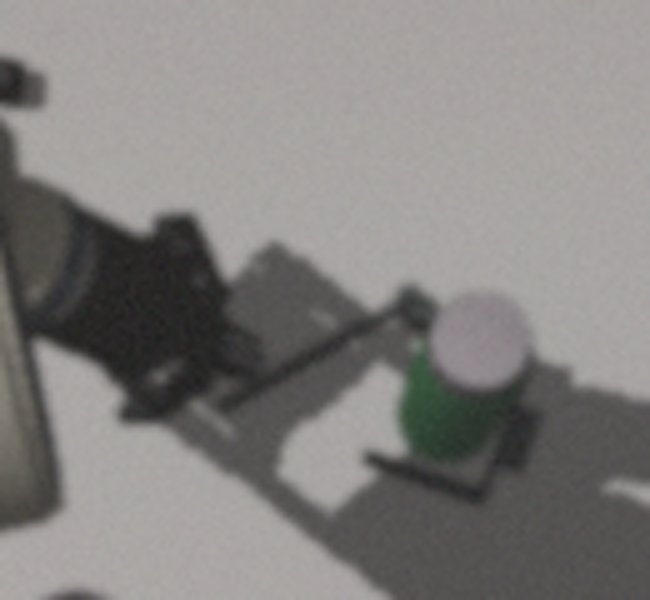

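Emit:
arm_command([
  [[0,0,0,0.14,-0.22,0.16,0],[0,0,0,0.14,-0.22,0.16,0],[0,0,0,0.14,-0.22,0.16,0],[0,0,0,0.15,-0.13,0.18,0],[0,0,0,0.15,-0.13,0.18,0],[0,0,0,0.15,-0.13,0.18,0],[0,0,0,0.14,-0.07,0.16,0],[0,0,0,0.14,-0.07,0.16,0],[0,0,0,0,0,0,0]],
])

```text
clock: 16.15
position: [0.5141, -0.0717, 0.047]
tool_rot: [0.3, 49.9, -100.1]
ft_force: [-0.3, -0.3, 1.1]
opening: -0.004
```

```bash
python3 look.py s12 220 150 420 290 4;python3 - <<'E'
from bar import *
d=grab('top','t12');crop(d,'t12a',270,100,400,220,5)
p,R,s=cur();q=p
for t in [(.5105,-.0739),(.5067,-.0832),(.506,-.0851)]:
  dd=np.r_[t,.045]-q;print('fwd',(dd@[-.174,-.985,0]/.025).round(2),'lat',(dd@[.985,-.174,0]/.025).round(2))
E
```

```text
[ 0.51406093 -0.07168253  0.04704612] [-0.3 -0.3  1.1] 16.15
lid [ 0.5268 -0.158   0.2024] z 0.208 325
shaker 239 [ 0.522  -0.1576] local [ 0.0008 -0.0024] lid local [ 0.0055 -0.0014] rel tool [0.0535 0.0232 0.0635]
fwd 0.14 lat -0.15
fwd 0.53 lat -0.23
fwd 0.61 lat -0.24
```

View pics/s12a.png

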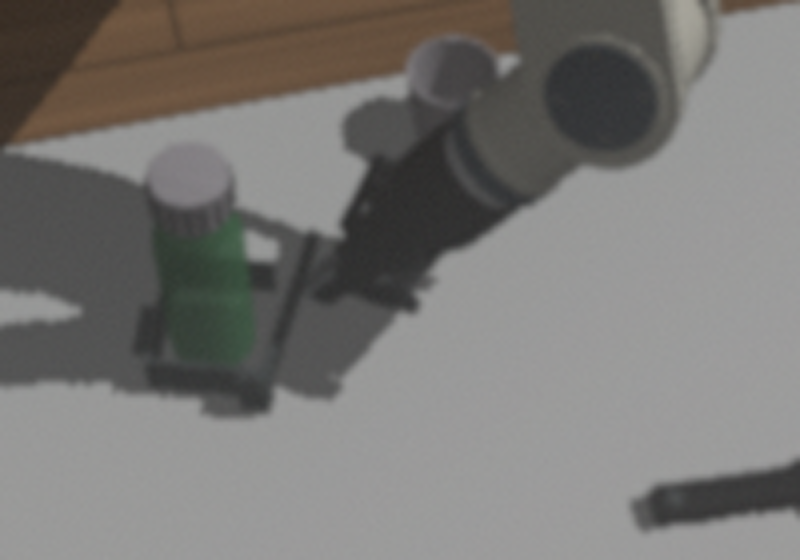

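View pics/t12a.png

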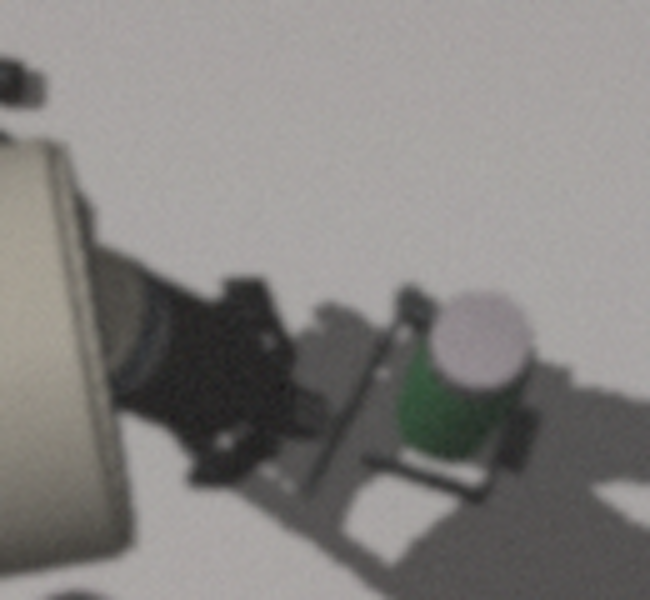

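Emit:
arm_command([
  [[0,0,0,0.09,-0.05,0.1,0],[0,0,0,0.09,-0.05,0.1,0],[0,0,0,0.09,-0.05,0.1,0],[0,0,0,0.07,-0.03,0.08,0],[0,0,0,0.06,-0.02,0.07,0],[0,0,0,0.05,-0.01,0.06,0],[0,0,0,0,0,0,0]],
])

```text
clock: 16.95
position: [0.5073, -0.085, 0.0466]
tool_rot: [0.5, 50.2, -99.9]
ft_force: [0.0, 14.1, 2.7]
opening: 0.003
```

```bash
python3 look.py s13 220 150 420 290 4;python3 - <<'E'
from bar import *
d=grab('top','t13');crop(d,'t13a',270,100,400,220,5)
E
```

```text
[ 0.50732249 -0.08495483  0.0465509 ] [ 0.  14.1  2.7] 16.95
lid [ 0.5267 -0.1577  0.2024] z 0.207 325
shaker 240 [ 0.5222 -0.1577] local [ 0.001  -0.0025] lid local [ 0.0053 -0.0011] rel tool [0.0443 0.0276 0.0529]
```

View pics/t13a.png

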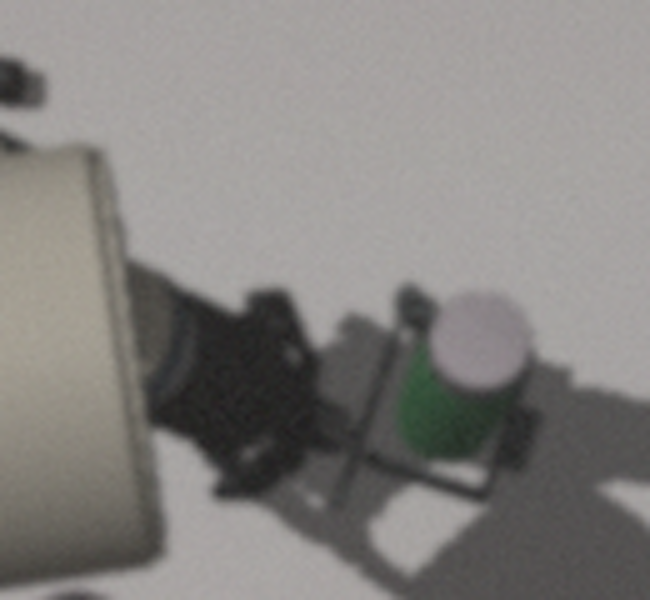

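View pics/s13a.png

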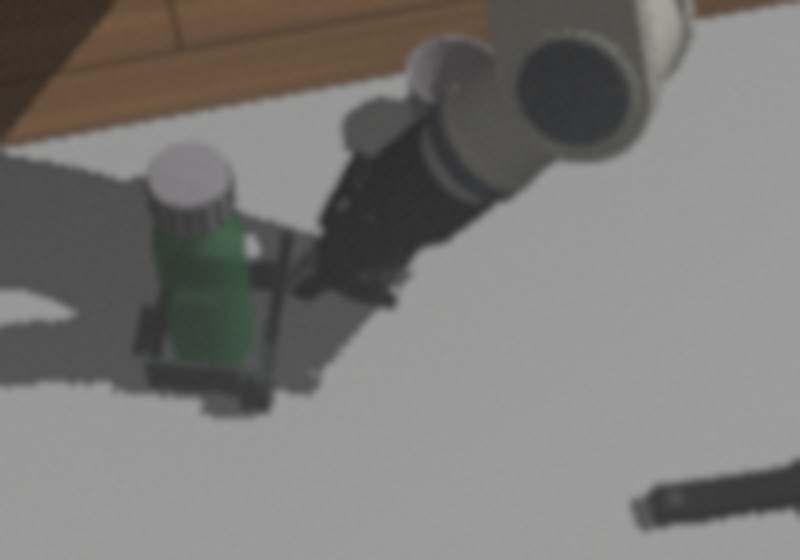

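Emit:
arm_command([
  [[0,0,0,-0.1,0,-0.12,0],[0,0,0,-0.5,0,-0.6,0],[0,0,0,-0.5,0,-0.6,0],[0,0,0,-0.5,0,-0.6,0],[0,0,0,-0.77,0,0.64,0],[0,0,0,-0.77,0,0.64,0],[0,0,0,-0.77,0,0.64,0],[0,0,0,-0.77,0,0.64,0],[0,0,0,-0.5,0,-0.6,0],[0,0,0,-0.5,0,-0.6,0],[0,0,0,0,0,0,0]],
])

```text
clock: 18.15
position: [0.5249, 0.0157, 0.1461]
tool_rot: [0.4, 50.0, -99.9]
ft_force: [-0.2, 0.2, 0.7]
opening: 0.003
```

```bash
python3 look.py s14 220 130 420 280 4;python3 - <<'E'
from fit2 import *
d=grab('top','t14');p=[.522,-.155,-.312,0,0]
overlay(d,p,'a',(320,140,400,220),5);overlay(load('s14'),p,'b',(240,195,340,265),4)
a=cv2.imread('pics/a.png');b=cv2.imread('pics/b.png')
c=np.zeros((400,800,3),np.uint8);c[:400,:400]=a;c[:280,400:]=b;cv2.imwrite('pics/fin.png',c)
E
```

```text
[0.52493079 0.01568922 0.14607638] [-0.2  0.2  0.7] 18.15
lid [ 0.5268 -0.1578  0.2024] z 0.208 323
shaker 234 [ 0.5222 -0.1577] local [ 0.001  -0.0025] lid local [ 0.0054 -0.0012] rel tool [0.1101 0.0279 0.131 ]
```

View pics/fin.png

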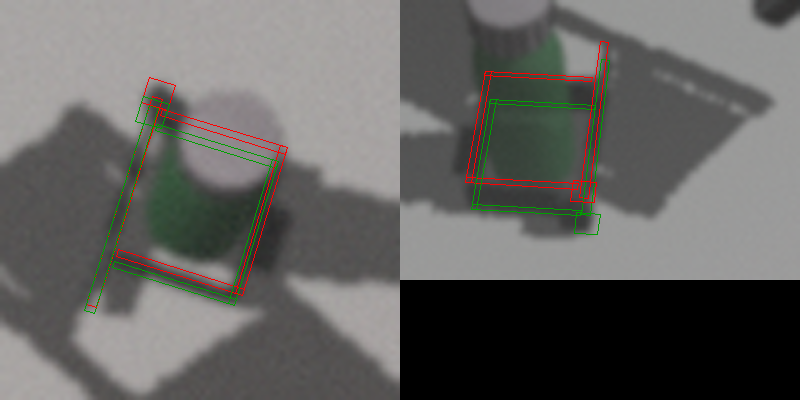

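View pics/s14.png

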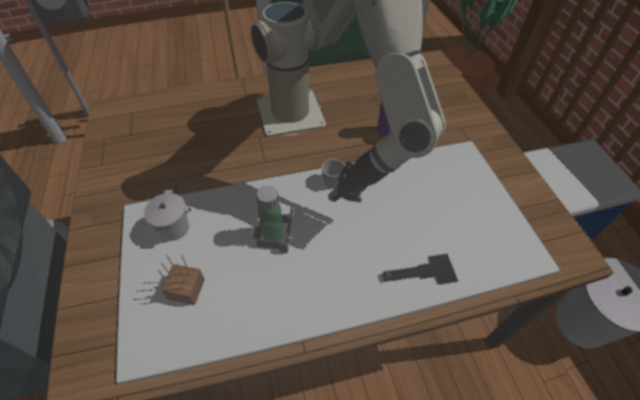

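Run:
```python
from fit2 import *
for b in(0,.05,.1):
  P=model([.522,-.155,-.312,b,0])[3]
  print(b,'top',((proj(load('t14'),P[4:]).mean(0)+.5)),[((proj(load('t14'),P[[6,7]]).mean(0)+.5-[320,140])*8).round(0)],'sc',((proj(load('s14'),P[[6,7]]).mean(0)+.5-[270,190])*8).round(0),((proj(load('s14'),P[[4,5]]).mean(0)+.5-[270,190])*8).round(0))
  print('near-wall mouth end top', ((proj(load('t14'),model([.522,-.155,-.312,b,0])[1][[5,7]]).mean(0)+.5-[320,140])*8).round(0))
a=load('t14')['image'][155:210,325:365];b=load('s14')['image'][190:260,270:320]
A=cv2.resize(a,None,fx=8,fy=8,interpolation=cv2.INTER_CUBIC);B=cv2.resize(b,None,fx=8,fy=8,interpolation=cv2.INTER_CUBIC)
c=np.zeros((560,800,3),np.uint8);c[:440,:320]=A;c[:560,400:]=B;c=cv2.convertScaleAbs(c,alpha=1.6);cv2.imwrite('pics/fin2.png',c)
```

```text
0 top [344.89267252 180.38188566] [array([147., 490.])] sc [169. 124.] [129. 436.]
near-wall mouth end top [188. 405.]
0.05 top [343.82610418 180.01854096] [array([130., 484.])] sc [187. 125.] [129. 436.]
near-wall mouth end top [188. 405.]
0.1 top [342.77935779 179.60343252] [array([113., 477.])] sc [205. 127.] [129. 436.]
near-wall mouth end top [188. 405.]
```

View pics/fin2.png

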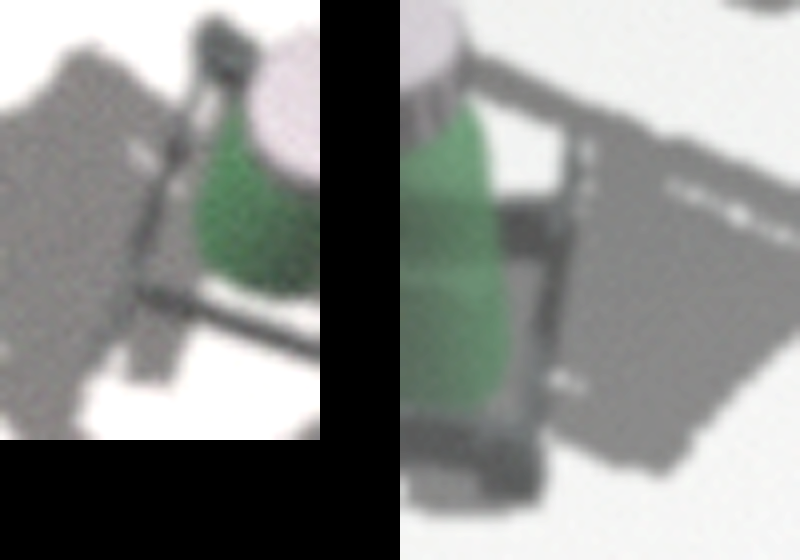

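Run:
```python
from workcell import ctrl
print(ctrl.sign_off())
```

```text
the job is handed in; nothing more can be done
None
```

I pushed the green shaker upright into the bay with two tilted fingers low on its foot. Then I swung the keeper bar shut with the closed fingers. The job was handed in with about 18 s on the robot's clock.

- **Shaker:** at the last check it stood about 2.5 mm behind mid-bay and 1 mm off centre. The limit is 8 mm in front of mid-bay. The lid was still at full height, so it stands upright, and it did not move while the bar closed.
- **Bar:** it reached its stop with 14 N on the fingertips. In the last scene picture it lies along the direction expected for 0 rad; in the last top picture it is only seen in shadow, so that angle is not cross-checked.
- **Other things:** the cup, block, scraper and bucket look unmoved in the final picture. I did not measure their positions. The arm was clear of everything.
- **Measurement spread:** the two cameras disagreed by 5–11 mm at the first points I picked. That came mostly from which wall edge I clicked, and the fitted bay position then matched both pictures to about 2 mm. At the end, the lid and body estimates of the shaker's sideways position differ by about 4 mm, well inside the 12 mm clearance.

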